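# Shut the pod flap and start a single cup

## Robot

A 6-joint arm with a two-finger parallel gripper is mounted at the origin on a cart in front of the work surface, level with it; the furniture and walls round the work are solid. World frame = base frame: x ahead of the robot, y to its left, z up, the work surface at z = 0. Lengths are in m, angles in rad, forces in N, time in s.
With the tool pointing down it reaches from about 0.3 to 0.875 m from the base axis. Payload 4.2 kg.
Tool frame: the origin (TCP) lies midway between the tips of the shut fingers; the grasp point (between the pads) lies 19 mm behind it; z points along the fingers, y is the line along which they close (so a half turn about z gives the same grasp; the last joint's range is limited). The gripper opens to 85 mm and grips with 20 to 120 N. Pads are 22 mm wide; open, the fingers measure 114 mm over their backs; the gripper's body (76 mm by 85 mm) begins 54 mm behind the grasp point. The pads swing forward as they close: fully open they stand 13 mm farther back than shut.
Start: joints at [-0.02, 0.32, 1.565, -0, 1.257, -0.02], TCP at [0.575, 0, 0.231] pointing down, gripper open.
Joint ranges: [-3.11, 3.11], [-0.84, 2.01], [0.21, 2.61], [-1.34, 4.49], [0.05, 2.63], [-2.56, 2.56]. Speed limits (rad/s): [2.57, 2.57, 3.14, 3.14, 3.14, 3.14].

## Interface

Orientations are given as a rotation vector (axis times angle).
In Python, from workcell import * gives the robot as it stands.
- The arm moves only by the tool step_arm, never from a script. Its argument "commands" is one flat list of numbers, 5 for each row, row after row: the finger opening in cm, from 0 to 8.54, then the shift along the world's x, y, z in cm, then the turn about the world's z in degrees. In form: [hand, tx, ty, tz, roll, hand, tx, ty, tz, roll, ...]. A call has 1 to 20 rows; each row is the pose to reach, as a shift and turn from the pose commanded when the call began; what a row does not reach only later rows make up. A row lasts 1/10 s, in which the tool goes at most 50 mm and 8.59 degrees, less where a joint would pass 70% of its speed; a pose out of reach is approached as far as the arm can. A call with a gripper value outside its range is refused whole. The fingers move at their own pace and stop on an object; "force" is the grip in N (left out, the last holds). Time passes only in rows, so rows that repeat a pose let the fingers close. It gives the time, the measured TCP pose, the force, the opening and the grip force at its end, in the units of the state.
- get_state(): the state, without advancing time (a new reading comes with each control period).
- read_camera(name): name is "scene" or "side" or "wrist"; returns a dict with "img" (480x640x3 uint8, red, green, blue), "camera_matrix" (3x3 intrinsics, pixels), "k1" (the pictures are not rectified: a ray, as slopes to the right and down, at radius r is drawn at 1 + k1 r^2 times it, then the intrinsics apply), "R" (3x3) and "t" (3): a world point X has camera coordinates R X + t; the wrist camera has in their place "tool_from_camera" (4x4, takes a point from camera to tool coordinates, whose origin is the TCP and whose axes are the flange's). Camera axes: x right, y down, z forward; pixel columns grow to the right and rows downward; lengths in m; the calibration is good to about 2 mm. A picture is of the moment at which its call begins: read the wrist's pose just before it. There is no depth.
- hand_in(): hands the job in; it is judged then, once.
Trained networks look in the newest picture that a camera, given by its name, has taken for a name from the list of things; names that differ only in an ending like _2 or _b are one class to them, and where a whole thing is asked for, a point or a joint stands for the part that bears it (a point fixed in the world has none). Each returns a list of dicts, best first, with "conf" (0 to 1); they miss things now and then, are a little off and sometimes report something else, mostly with a low value. They report only what shows in the picture. A call takes as long as a camera call.
- boxes_of(camera, target): "centre" ([x, y, z] in m, in the coordinates of the camera as it stood for that picture, good to about 4 mm: the middle of the surface that is visible of it).
- pinpoint(camera, target): "centre" ([x, y, z] in m, in the coordinates of the camera as it stood for that picture, good to about 4 mm: a listed point, or the origin of a listed thing).
The state is a dict: "clock": time; "q": joint angles; "qd": joint speeds; "tau": joint torques, N m; "tool_pos": TCP position; "orientation": TCP orientation; "contact_force": force on the tool from outside, world axes, zero at the start; "ft_torque": the same for the moment, N m; "gripper_width": finger opening in m; "grasp_force": force on a finger pad.
Only numpy, scipy, OpenCV 4.12 (cv2) and the standard library are available. Lean on these libraries where they do the work, as an engineer would, in place of code of your own. Each camera call takes 0.05 s, during which the arm holds its last target. There are 200 camera calls.

## Task

A mug stands ready under the single-cup spout on the right half of the coffee machine: with your closed fingers push the raised flap on top of that half down until it is fully shut, then press in the first round key from the left (power) on the front below the flap and let it spring back, then press in the third key (the mug size) and let it go. Press no key while the flap is open, never press the second or fourth key, and do not lift the flap or disturb the mug, the carafe or the things standing about.

Things in the scene. Friction and masses are not known exactly. Their poses are not given: they have to be found in the camera images.
- coffee_machine: Black two-way coffee machine, 264 deep x 350 wide x 327 mm high, fixed. Origin: middle of its underside, on the worktop. x level, from front to back (the front looks along -x); y to the left as seen from its front; z up. Right half (y -172 to -40): upright front at x -111 mm, z 185 to 296, with the keys; a rim at x -114, z 296 to 312, and the flap above. Left half: front at x -118 (bulge to -128 at y 48 to 111)
- coffee_machine_cup_lid (a joint): Hinge of the flap over the pod chamber, rad: 0 = fully shut (at its stop), grows as it rises; starts at 0.10 to 0.24. Flap: black panel with a pale front edge, 146 long x 128 wide x 14 mm; hinge line level along the machine's y at its back edge (machine x 37, z 327 mm; panel y -170 to -42). Stays where left; friction 0.2 N m: 1 to 3 N down near the front moves it.
- flap_lip (a point): Middle of the upper side of the lip at the front edge of the flap, 155 mm from the hinge line; it moves with the flap (machine frame -118, -106, 323 mm when shut). The lip is 56 mm wide along y and 17 mm front to back, and the panel behind it is 4 mm higher.
- coffee_machine_key0 (a joint): First key from the left (power), m: 0 = out, 0.0015 = fully in. Needs 6 N for the full 1.5 mm and springs back when released. All four keys are alike: 19 mm diameter, face 3 mm proud of the front, pressed level towards the machine's back (its +x). A press counts from 1.0 mm, held for a moment.
- coffee_machine_key1 (a joint): Second key from the left, same travel; to be left alone.
- coffee_machine_key2 (a joint): Third key from the left (mug size), same travel and spring as the first.
- coffee_machine_key3 (a joint): Fourth key from the left, same travel; to be left alone.
- key0_face (a point): Centre of the face of the first key from the left, 252 mm above the worktop; the keys' centres are 30.5 mm apart.
- key1_face (a point): Centre of the face of the second key from the left.
- key2_face (a point): Centre of the face of the third key from the left.
- key3_face (a point): Centre of the face of the fourth (rightmost) key.
- mug: Loose mug, yellow above and cream below, 78 mm wide, 92 mm high, on the drip tray (42 mm above the worktop) under the spout, well below the keys, handle to the front right. Origin: on its underside, in the middle of its length with the handle.
- carafe: Loose glass coffee carafe with black lid and handle, 125 x 140 x 127 mm, on the hot plate of the machine's left half. Origin: middle of its underside.
- honey_jar: Loose honey jar, 66 x 72 x 102 mm, on the worktop to the left of the machine. Origin: middle of its underside.
- teaspoon: Loose teaspoon, 130 x 27 x 11 mm, lying on the worktop left of or in front of the machine. Origin: its middle, on the worktop.
- kitchen_timer: Loose wind-up kitchen timer, red top on a white base, 63 mm wide, 54 mm high, on the worktop well to the left of the machine. Origin: middle of its underside.
- crock: Loose stoneware crock with a wooden lid, 104 mm wide, 75 mm high, at the left end of the worktop. Origin: middle of its underside.

How it is judged:
By the outcome, as a careful person would: the job done as asked, in the order asked, and still so for the second after the job is handed in, with the robot touching nothing.
It also fails if it takes over 48 s, if anything falls off the work surface, if the arm or the gripper's body presses on something with over 40 N, if the wrist force passes 120 N, or if a joint passes its speed limit or range.

## Working session

There is one attempt and no reset: what is moved stays moved. The work goes in short steps, Python scripts to look and compute and a tool call to move; the robot and the scene stay as the last step left them, time stands still between calls to the robot, and variables do not carry over. Pictures are saved under pics/ and viewed, at most 10 in all, crops included, and the job is handed in when it is done.

Besides the shell and the picture viewer there is one more tool, called as a command line: name --argument value ..., lists and objects as JSON in quotes. step_arm: Moves the arm, as the interface text tells. Its arguments: {"type":"object","properties":{"commands":{"type":"array"},"force":{"type":"number"}},"required":["commands"]}

```bash
mkdir -p pics
cat > h.py <<'E'
from workcell import *
import numpy as np, cv2
from scipy.spatial.transform import Rotation as Ro
def look(cam,names,save=None):
    s=get_state(); c=read_camera(cam)
    if save: cv2.imwrite('pics/'+save,c['img'][:,:,::-1])
    if cam=='wrist':
        T=np.eye(4);T[:3,:3]=Ro.from_rotvec(s['orientation']).as_matrix();T[:3,3]=s['tool_pos']
        M=T@c['tool_from_camera']
    else:
        M=np.eye(4);M[:3,:3]=c['R'].T;M[:3,3]=-c['R'].T@c['t']
    out={}
    for n in names:
        r=pinpoint(cam,n)
        for d in r[:2]:
            p=np.array(d['centre']);w=M[:3,:3]@p+M[:3,3]
            x=p[:2]/p[2];x=x*(1+c['k1']*(x@x));K=c['camera_matrix']
            print(cam,n,round(d['conf'],2),w.round(4),'px',(K[:2,:2]@x+K[:2,2]).round())
    return M
E
python3 - <<'E'
from h import *
N=['coffee_machine','flap_lip','key0_face','key1_face','key2_face','key3_face','mug']
for c in('scene','side','wrist'): print(look(c,N,c+'0.png')[:3,3])
s=get_state();print(s['clock'],s['tool_pos'],s['orientation'],s['contact_force'])
E
```

```text
scene coffee_machine 0.73 [ 0.6825 -0.2871  0.0057] px [437. 317.]
scene flap_lip 0.78 [ 0.5233 -0.2663  0.3545] px [428. 255.]
scene flap_lip 0.68 [ 0.6835 -0.2878  0.0048] px [437. 318.]
scene key0_face 0.6 [ 0.5558 -0.2413  0.2489] px [416. 277.]
scene key1_face 0.51 [ 0.5319 -0.2542  0.2501] px [417. 286.]
scene key2_face 0.47 [ 0.5107 -0.2813  0.2513] px [426. 296.]
scene key3_face 0.52 [ 0.4896 -0.2998  0.2494] px [430. 307.]
scene mug 0.79 [ 0.5458 -0.3092  0.0445] px [429. 349.]
[-0.26557282 -0.44137925  1.08468991]
side coffee_machine 0.81 [ 0.6771 -0.2887 -0.0018] px [343. 237.]
side coffee_machine 0.37 [0.5154 0.0081 0.0029] px [349. 300.]
side flap_lip 0.81 [ 0.5195 -0.2668  0.3578] px [389. 160.]
side key0_face 0.45 [ 0.5571 -0.2367  0.2492] px [372. 192.]
side key1_face 0.47 [ 0.5363 -0.2563  0.2497] px [380. 190.]
side key2_face 0.45 [ 0.5114 -0.2762  0.2485] px [390. 190.]
side key3_face 0.61 [ 0.522  -0.2666  0.3557] px [388. 160.]
side key3_face 0.5 [ 0.4878 -0.2942  0.247 ] px [399. 189.]
side mug 0.78 [ 0.5433 -0.3066  0.0455] px [380. 233.]
[0.04532847 1.07087845 1.08672212]
wrist coffee_machine 0.82 [ 0.6807 -0.2824 -0.0022] px [401. 427.]
[0.57532678 0.0792329  0.37353558]
1.2 [5.74997825e-01 1.74536540e-05 2.31341418e-01] [2.22132244e+00 2.22147143e+00 4.22485740e-05] [0.70787064 0.42102492 0.08059867]
```

Run:
```python
import numpy as np,cv2
from scipy.optimize import least_squares as ls
a=cv2.imread('pics/scene0.png')[180:380,330:530];b=cv2.imread('pics/side0.png')[100:300,270:470]
cv2.imwrite('pics/c0.png',np.hstack([cv2.resize(i,(400,400),interpolation=2) for i in(a,b)]))
L=np.array([[0,0,0]]+[[-.114,-.06025-.0305*k,.252] for k in range(4)]+[[0,0,0]]+[[-.114,-.06025-.0305*k,.252] for k in range(4)])
W=np.array([[.6825,-.2871,.0057],[.5558,-.2413,.2489],[.5319,-.2542,.2501],[.5107,-.2813,.2513],[.4896,-.2998,.2494],[.6771,-.2887,-.0018],[.5571,-.2367,.2492],[.5363,-.2563,.2497],[.5114,-.2762,.2485],[.4878,-.2942,.247]])
def f(p):
    c,s=np.cos(p[2]),np.sin(p[2]);return L[:,:2]@np.array([[c,s],[-s,c]])+p[:2]-W[:,:2]
r=ls(lambda p:f(p).ravel(),[.68,-.286,-.86]);print(r.x,np.degrees(r.x[2]),(f(r.x)*1000).round(1).tolist())
```

```text
[ 0.6775914  -0.28702631 -0.87340463] -50.04239916053935 [[-4.9, 0.1], [2.4, 3.0], [2.9, -3.7], [0.7, 3.8], [-1.5, 2.7], [0.5, 1.7], [1.1, -1.6], [-1.5, -1.6], [0.0, -1.3], [0.3, -2.9]]
```

View pics/c0.png

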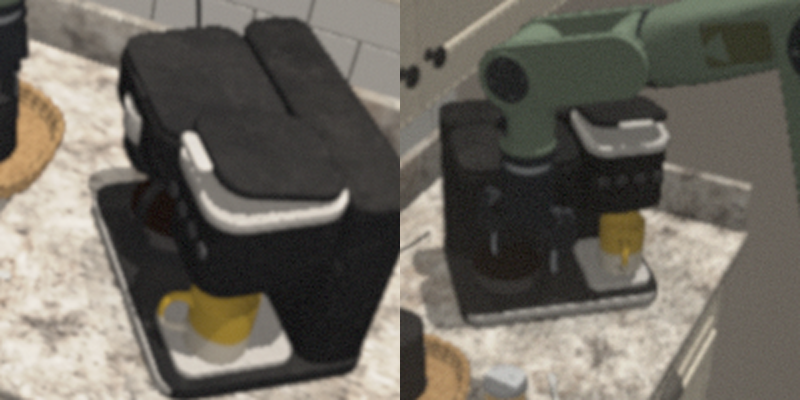

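View pics/side0.png

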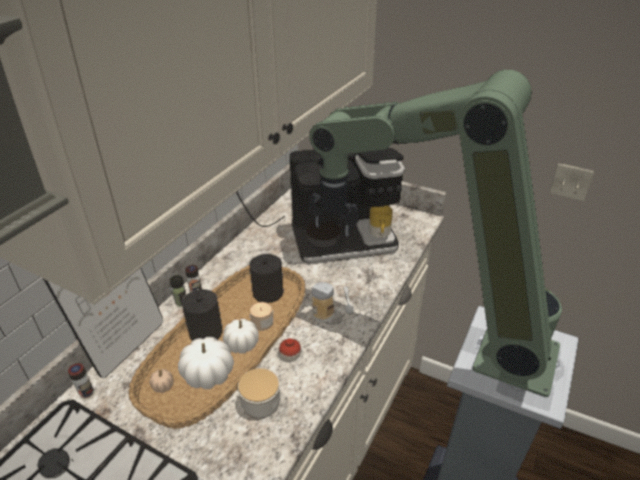

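step_arm --commands '[0,0,0,5,0,0,0,0,10,0,0,0,0,15,0,0,0,0,19,0,0,-1,-4,19,-8,0,-2,-8,19,-16,0,-2.5,-12,19,-24,0,-3,-16,19,-32,0,-4,-20,19,-40,0,-4.5,-24,19,-48,0,-4.9,-27.1,19,-50,0,-4.9,-27.1,19,-50,0,-4.9,-27.1,19,-50]' --force 60

```text
clock: 2.5
tool_pos: [0.5259, -0.2713, 0.421]
orientation: [-2.952, -1.073, -0.0]
contact_force: [-0.9, -0.1, -0.1]
gripper_width: -0.0002
grasp_force: 0.0
```

Run:
```python
from h import *
look('wrist',['flap_lip','coffee_machine'],'w1.png')
look('side',['flap_lip'],'s1.png')
s=get_state();print(s['clock'],s['tool_pos'],s['q'],s['contact_force'],s['gripper_width'])
```

```text
wrist flap_lip 0.75 [ 0.5202 -0.2618  0.3588] px [295. 260.]
side flap_lip 0.91 [ 0.5215 -0.2641  0.3562] px [388. 160.]
2.75 [ 0.52626558 -0.26983642  0.42162283] [-4.93324255e-01  2.99874116e-01  1.12852876e+00  1.72506111e-04
  1.71279777e+00  3.77511330e-01] [-0.00980042  0.5622995  -0.63933604] -1.0252808033893722e-05
```

View pics/w1.png

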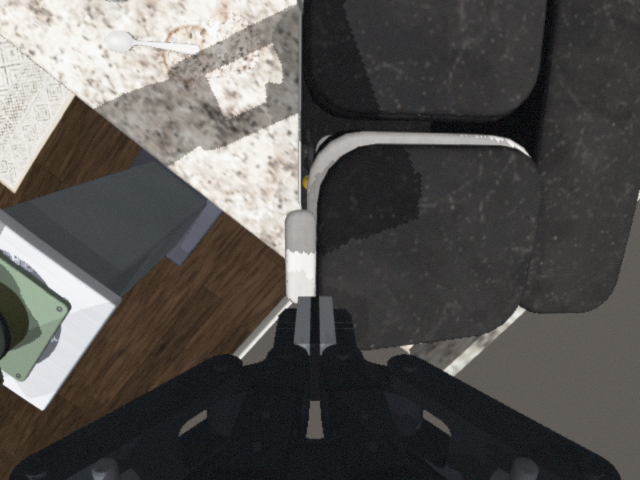

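step_arm --commands '[0,0,0,-3,0,0,0,0,-5,0,0,0,0,-6,0,0,0,0,-6.7,0,0,0,0,-7.4,0,0,0,0,-8,0,0,0,0,-8.5,0,0,0,0,-9,0,0,0,0,-9,0]'

```text
clock: 3.65
tool_pos: [0.5248, -0.2689, 0.3308]
orientation: [-2.947, -1.074, 0.003]
contact_force: [-4.0, 5.0, -0.3]
gripper_width: 0.0001
grasp_force: 2.5
```

step_arm --commands '[0,-0.2,0.2,0,0,0,-0.2,0.2,-0.3,0,0,-0.2,0.2,-0.5,0,0,-0.2,0.2,-0.6,0,0,-0.2,0.2,-0.6,0]'

```text
clock: 4.15
tool_pos: [0.5242, -0.2691, 0.3257]
orientation: [2.951, 1.074, 0.001]
contact_force: [-0.3, 1.9, 3.1]
gripper_width: 0.0001
grasp_force: 1.1
```

step_arm --commands '[0,0,0,-0.2,0,0,0,0,-0.3,0,0,0,0,-0.3,0]'

```text
clock: 4.45
tool_pos: [0.5241, -0.2689, 0.3245]
orientation: [2.95, 1.074, 0.003]
contact_force: [-3.9, 3.6, 9.6]
gripper_width: -0.0001
grasp_force: 4.2
```

step_arm --commands '[0,0,0,-0.2,0,0,0,0,-0.3,0,0,0,0,-0.3,0]'

```text
clock: 4.75
tool_pos: [0.524, -0.2686, 0.3235]
orientation: [2.949, 1.074, 0.005]
contact_force: [-5.1, 5.0, 17.1]
gripper_width: -0.0004
grasp_force: 7.2
```

step_arm --commands '[0,0,0,1,0,0,0,0,4,0,8.5,0,0,8,0,8.5,-3,3.5,8,0,8.5,-5,6,8,0,8.5,-6.4,7.7,8,0,8.5,-6.4,7.7,8,0,8.5,-6.4,7.7,8,0]'

```text
clock: 5.55
tool_pos: [0.4604, -0.1924, 0.3995]
orientation: [2.951, 1.074, 0.001]
contact_force: [0.4, -0.4, 0.3]
gripper_width: 0.0846
grasp_force: 0.0
```

Run:
```python
from h import *
N=['flap_lip']+['key%d_face'%k for k in range(4)]
look('wrist',N,'w2.png');look('side',N,'s2.png');look('scene',N,'c2.png')
s=get_state();print(s['clock'],s['tool_pos'],s['orientation'],s['contact_force'],s['gripper_width'])
a=cv2.imread('pics/c2.png')[200:350,350:500];b=cv2.imread('pics/s2.png')[110:260,290:440]
cv2.imwrite('pics/c3.png',np.hstack([cv2.resize(i,(400,400),interpolation=2) for i in(a,b)]))
```

```text
wrist flap_lip 0.7 [ 0.5155 -0.2611  0.3247] px [462. 258.]
wrist key0_face 0.87 [ 0.5614 -0.2357  0.2544] px [449. 158.]
wrist key1_face 0.66 [ 0.5369 -0.2575  0.2533] px [446. 202.]
wrist key1_face 0.51 [ 0.5607 -0.2366  0.2508] px [448. 159.]
wrist key2_face 0.6 [ 0.5106 -0.2722  0.2535] px [435. 239.]
wrist key3_face 0.69 [ 0.4866 -0.2958  0.2501] px [433. 277.]
side flap_lip 0.65 [ 0.5208 -0.2633  0.3259] px [387. 169.]
side key0_face 0.42 [5.137e-01 7.200e-03 2.000e-04] px [349. 300.]
side key0_face 0.4 [ 0.5595 -0.2386  0.2526] px [371. 190.]
side key1_face 0.46 [ 0.5431 -0.3084  0.0437] px [380. 234.]
side key1_face 0.38 [ 0.538  -0.2542  0.2509] px [380. 190.]
side key2_face 0.6 [5.589e-01 9.500e-02 2.000e-04] px [323. 313.]
side key2_face 0.56 [ 0.512  -0.2776  0.2515] px [390. 189.]
scene flap_lip 0.93 [ 0.5201 -0.2635  0.3181] px [424. 268.]
scene key0_face 0.46 [ 0.5567 -0.2382  0.2509] px [415. 276.]
scene key1_face 0.49 [ 0.5352 -0.2553  0.2508] px [418. 285.]
scene key2_face 0.5 [ 0.5125 -0.2788  0.2473] px [425. 296.]
scene key3_face 0.52 [ 0.4927 -0.2994  0.2513] px [431. 305.]
6.45 [ 0.45999423 -0.19195527  0.39937104] [2.95202611e+00 1.07450968e+00 9.87705527e-05] [ 0.55841838  0.56246808 -1.14767324] 0.08502107602806991
```

View pics/w2.png

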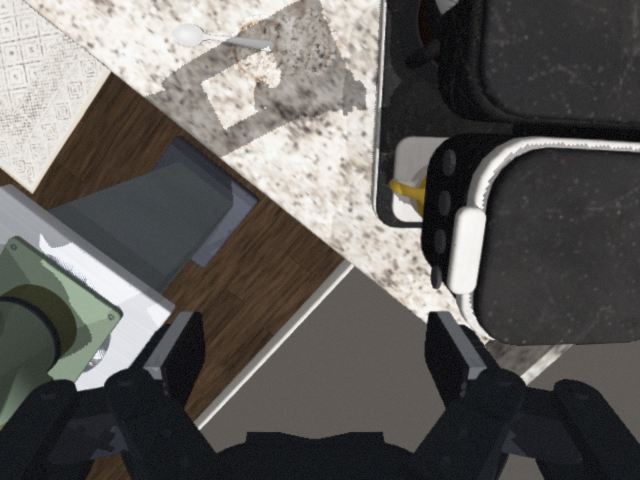

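View pics/c3.png

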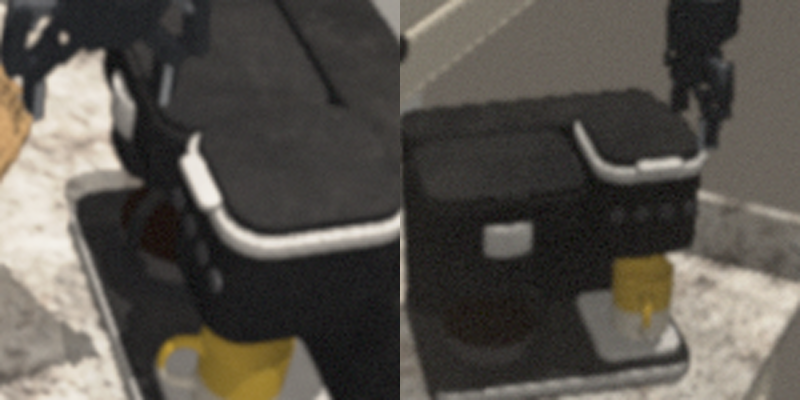

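Run:
```python
from h import *
c=read_camera('wrist');K=c['camera_matrix'];T=c['tool_from_camera'];print(K.round(1).tolist(),c['k1'],T.round(3).tolist())
D=np.array([c['k1'],0,0,0,0])
for u,v in [(427,312),(430,370),(452,312),(475,312),(495,345),(500,400),(520,360),(555,385),(600,382),(625,395),(639,420),(639,470)]:
    p=cv2.undistortPoints(np.array([[[u,v]]],float),K,D)[0,0];d=T[:3,:3]@[*p,1];o=T[:3,3]
    print((u,v),[(o+d*((X-o[0])/d[0])).round(3).tolist() for X in(.011,0.014)])
cv2.imwrite('pics/w3.png',cv2.resize(c['img'][260:480,400:640,::-1],None,fx=2.5,fy=2.5))
```

```text
[[392.9, 0.0, 314.5], [0.0, 392.9, 239.9], [0.0, 0.0, 1.0]] -0.08708925178352836 [[0.0, -0.952, -0.307, 0.079], [1.0, 0.0, 0.0, -0.0], [0.0, -0.307, 0.952, -0.142], [0.0, 0.0, 0.0, 1.0]]
(427, 312) [[0.011, 0.041, -0.016], [0.014, 0.039, -0.021]]
(430, 370) [[0.011, 0.032, -0.05], [0.014, 0.031, -0.054]]
(452, 312) [[0.011, 0.05, -0.016], [0.014, 0.048, -0.022]]
(475, 312) [[0.011, 0.058, -0.016], [0.014, 0.056, -0.022]]
(495, 345) [[0.011, 0.056, -0.038], [0.014, 0.054, -0.043]]
(500, 400) [[0.011, 0.047, -0.063], [0.014, 0.045, -0.067]]
(520, 360) [[0.011, 0.061, -0.046], [0.014, 0.058, -0.05]]
(555, 385) [[0.011, 0.065, -0.058], [0.014, 0.062, -0.062]]
(600, 382) [[0.011, 0.078, -0.058], [0.014, 0.075, -0.062]]
(625, 395) [[0.011, 0.082, -0.064], [0.014, 0.078, -0.067]]
(639, 420) [[0.011, 0.079, -0.073], [0.014, 0.075, -0.076]]
(639, 470) [[0.011, 0.068, -0.088], [0.014, 0.065, -0.09]]
```

View pics/w3.png

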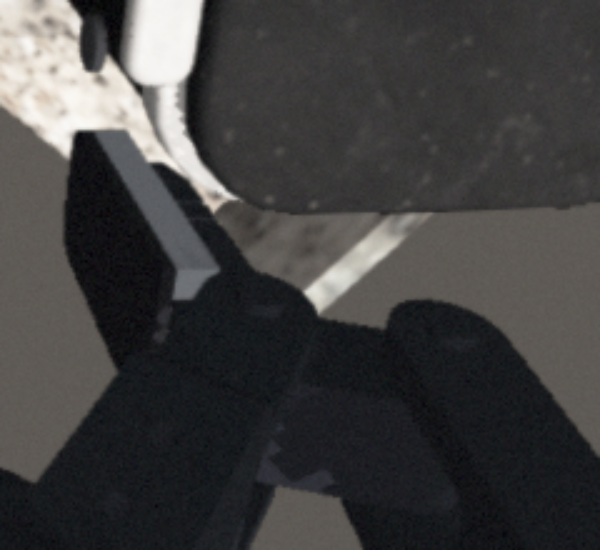

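Run:
```python
from h import *
c=read_camera('wrist');K=c['camera_matrix'];T=c['tool_from_camera']
D=np.array([c['k1'],0,0,0,0])
for a,b in [(385,320),(400,305),(430,300),(470,310),(500,330),(530,370),(570,440),(600,485)]:
    u,v=a/2.5+400,b/2.5+260
    p=cv2.undistortPoints(np.array([[[u,v]]],float),K,D)[0,0];d=T[:3,:3]@[*p,1];o=T[:3,3]
    print((u,v),[(o+d*((X-o[0])/d[0])).round(3).tolist() for X in(.009,.0125)])
for n in('side','scene'):
    c=read_camera(n);s=get_state();R=Ro.from_rotvec(s['orientation']).as_matrix()
    P=[s['tool_pos']+R@np.array(q) for q in([0,.057,-.013],[0,-.057,-.013],[0,.077,-.065],[0,-.077,-.065],[0,.0425,-.08],[0,-.0425,-.08],[0,0,-.1])]
    k=np.array(c['camera_matrix']);uv=cv2.projectPoints(np.array(P),cv2.Rodrigues(c['R'])[0],c['t'],k,np.array([c['k1'],0,0,0,0]))[0][:,0]
    m=uv.mean(0).astype(int);x0,y0=m-40
    im=cv2.resize(c['img'][y0:y0+80,x0:x0+80,::-1],(400,400),interpolation=2)
    im=cv2.convertScaleAbs(im,alpha=2,beta=20)
    for p in uv: cv2.circle(im,tuple(((p-[x0,y0])*5+2.5).astype(int).tolist()),2,(0,0,255),-1)
    cv2.imwrite('pics/g_%s.png'%n,im)
cv2.imwrite('pics/g.png',np.hstack([cv2.imread('pics/g_%s.png'%n) for n in('side','scene')]))
```

```text
(554.0, 388.0) [[0.009, 0.066, -0.057], [0.012, 0.062, -0.061]]
(560.0, 382.0) [[0.009, 0.069, -0.055], [0.012, 0.065, -0.059]]
(572.0, 380.0) [[0.009, 0.073, -0.054], [0.012, 0.069, -0.058]]
(588.0, 384.0) [[0.009, 0.077, -0.056], [0.012, 0.073, -0.06]]
(600.0, 392.0) [[0.009, 0.078, -0.06], [0.012, 0.074, -0.064]]
(612.0, 408.0) [[0.009, 0.077, -0.066], [0.012, 0.073, -0.07]]
(628.0, 436.0) [[0.009, 0.074, -0.076], [0.012, 0.071, -0.079]]
(640.0, 454.0) [[0.009, 0.073, -0.082], [0.012, 0.07, -0.085]]
```

View pics/g.png

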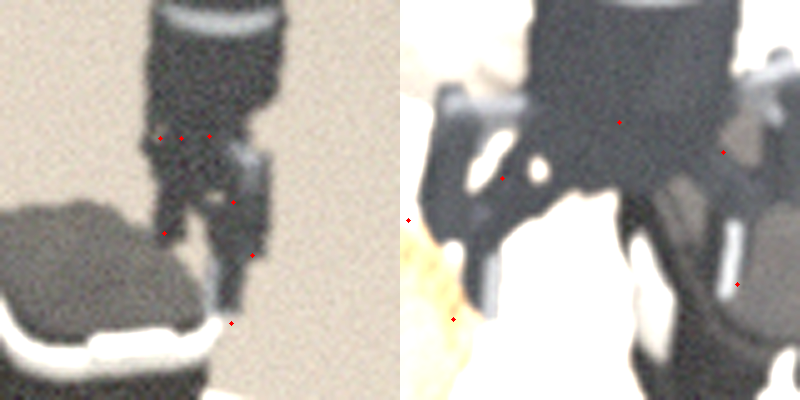

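step_arm --commands '[8.5,1.2,2.1,0,0,8.5,2.4,4.2,0,0,8.5,2.4,4.2,-5,0,8.5,2.4,4.2,-10,0,8.5,2.4,4.2,-15,0,8.5,2.4,4.2,-19,0,8.5,2.4,4.2,-22.1,0,8.5,2.4,4.2,-22.1,0,8.5,2.4,4.2,-22.1,0]'

```text
clock: 7.55
tool_pos: [0.4845, -0.1501, 0.179]
orientation: [2.952, 1.074, 0.001]
contact_force: [0.6, 0.0, 0.6]
gripper_width: 0.0851
grasp_force: 0.0
```

Run:
```python
from h import *
look('wrist',['key0_face','key1_face','flap_lip'],'w4.png')
s=get_state();print(s['clock'],s['tool_pos'],s['orientation'],s['contact_force'],s['q'])
```

```text
wrist key1_face 0.59 [ 0.7151 -0.1998  0.0325] px [580.  25.]
7.75 [ 0.48525557 -0.15041183  0.18039754] [2.94959027 1.07357703 0.00521309] [-0.45242524  0.07276558 -0.32097461] [-3.23186057e-01  2.52937833e-01  1.79691231e+00 -4.53981694e-05
  1.08746521e+00  5.49491219e-01]
```

View pics/w4.png

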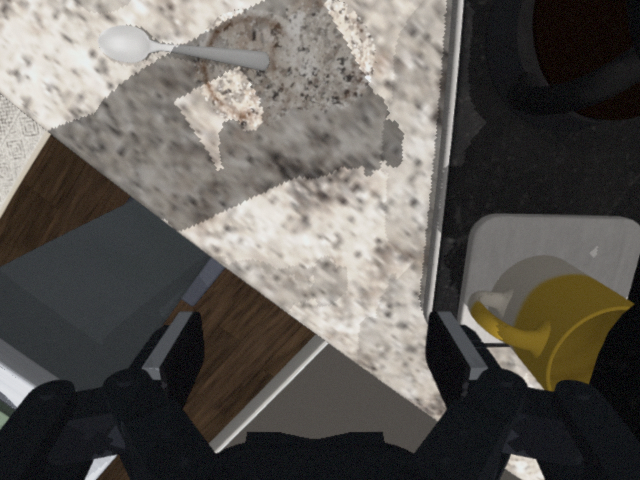

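step_arm --commands '[8.5,0.6,-0.8,0,0,8.5,1.3,-1.5,0,0,8.5,1.6,-1.9,0,0,8.5,1.9,-2.3,0,0,8.5,2.0,-2.4,0,0,8.5,2.0,-2.4,0,0]'

```text
clock: 8.35
tool_pos: [0.504, -0.1742, 0.1781]
orientation: [-2.952, -1.074, 0.0]
contact_force: [0.7, 0.5, -0.6]
gripper_width: 0.0852
grasp_force: 0.0
```

Run:
```python
from h import *
ims=[]
for n in('scene','side'):
    c=read_camera(n);s=get_state()
    k=c['camera_matrix'];K0=np.array([[.5582,-.2383,.252],[.5114,-.2774,.252]])
    uv=cv2.projectPoints(K0,cv2.Rodrigues(c['R'])[0],c['t'],k,np.array([c['k1'],0,0,0,0]))[0][:,0]
    x0,y0=uv[0].astype(int)-40;print(n,uv.tolist(),x0,y0)
    im=cv2.resize(c['img'][y0:y0+80,x0:x0+80,::-1],(400,400),interpolation=2);ims.append(cv2.convertScaleAbs(im,alpha=2,beta=20))
cv2.imwrite('pics/k0.png',np.hstack(ims))
print(s['tool_pos'],s['contact_force'])
```

```text
scene [[415.05836979886385, 275.0293137474731], [424.23132923736483, 295.12432107985995]] 375 235
side [[371.7391591587648, 190.6090890490511], [390.00002713921435, 188.52870698515267]] 331 150
[ 0.503796   -0.17387566  0.17818155] [-0.07110953  0.4396876  -0.09494839]
```

View pics/k0.png

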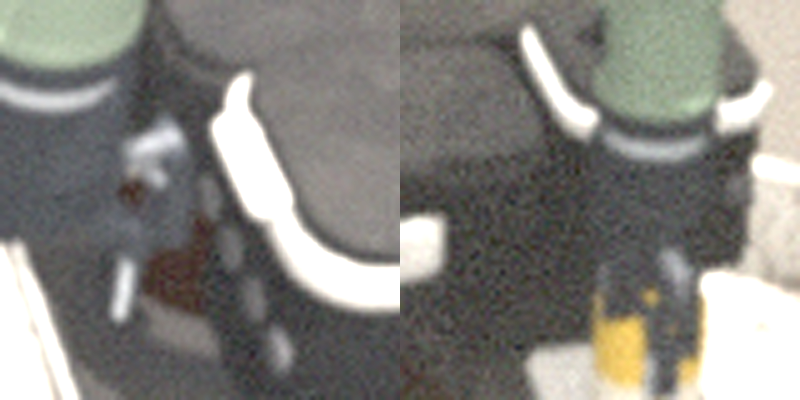

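step_arm --commands '[8.5,0.2,-0.25,0,0,8.5,0.4,-0.45,0,0,8.5,0.45,-0.55,0,0,8.5,0.5,-0.6,0,0,8.5,0.5,-0.6,0,0]'

```text
clock: 8.95
tool_pos: [0.5091, -0.1801, 0.1783]
orientation: [2.952, 1.074, 0.0]
contact_force: [-0.1, -0.0, -0.1]
gripper_width: 0.0847
grasp_force: 0.0
```

step_arm --commands '[8.5,0.06,-0.08,0,0,8.5,0.13,-0.15,0,0,8.5,0.13,-0.15,0,0]'

```text
clock: 9.25
tool_pos: [0.5101, -0.1813, 0.1782]
orientation: [-2.952, -1.074, 0.001]
contact_force: [-0.1, -0.1, -0.4]
gripper_width: 0.0851
grasp_force: 0.0
```

step_arm --commands '[8.5,0.06,-0.08,0,0,8.5,0.13,-0.15,0,0,8.5,0.13,-0.15,0,0]'

```text
clock: 9.55
tool_pos: [0.5107, -0.1823, 0.1779]
orientation: [-2.95, -1.073, 0.003]
contact_force: [-2.3, 2.8, -1.4]
gripper_width: 0.0852
grasp_force: 0.4
```

step_arm --commands '[8.5,0.06,-0.08,0,0,8.5,0.06,-0.08,0,0]'

```text
clock: 9.75
tool_pos: [0.5107, -0.1828, 0.1776]
orientation: [-2.949, -1.073, 0.004]
contact_force: [-4.5, 4.2, -1.0]
gripper_width: 0.0853
grasp_force: 0.5
```

step_arm --commands '[8.5,0.06,-0.08,0,0,8.5,0.06,-0.08,0,0]'

```text
clock: 9.95
tool_pos: [0.5105, -0.183, 0.1772]
orientation: [-2.947, -1.072, 0.007]
contact_force: [-5.2, 6.8, -0.4]
gripper_width: 0.0848
grasp_force: 0.4
```

step_arm --commands '[8.5,0.06,-0.08,0,0,8.5,0.06,-0.08,0,0]'

```text
clock: 10.15
tool_pos: [0.5104, -0.1831, 0.1769]
orientation: [-2.945, -1.072, 0.009]
contact_force: [-6.7, 7.6, -2.4]
gripper_width: 0.0848
grasp_force: 0.3
```

step_arm --commands '[8.5,0.06,-0.08,0,0,8.5,0.12,-0.15,0,0,8.5,0.12,-0.15,0,0]'

```text
clock: 10.45
tool_pos: [0.51, -0.1832, 0.1763]
orientation: [-2.942, -1.07, 0.013]
contact_force: [-10.2, 11.5, -1.5]
gripper_width: 0.0849
grasp_force: 0.0
```

Run:
```python
from h import *
d=np.array([.642,-.767,0]);l=np.array([.767,.642,0])
for i in range(3):
    s=get_state();F=np.array(s['contact_force']);t=np.array(s['ft_torque'])
    print(s['clock'],s['tool_pos'],F.round(2),t.round(3),'along',F@d,'lat',F@l,'t_lat',t@l,'t_d',t@d, 'h',(t@l)/(F@d))
    read_camera('scene')
```

```text
10.45 [ 0.51004076 -0.18323792  0.17632402] [-10.2   11.52  -1.51] [ 1.238  1.207 -0.087] along -15.384767362486414 lat -0.427658904287183 t_lat 1.7248679263779445 t_d -0.13074088049762222 h -0.11211530767659131
10.5 [ 0.51002856 -0.18322887  0.1762775 ] [-9.05 10.7  -1.8 ] [ 1.277  1.213 -0.114] along -14.018205313514022 lat -0.0704618030817894 t_lat 1.7582321375613037 t_d -0.11082988565298468 h -0.12542490983965748
10.55 [ 0.51006462 -0.18324538  0.17632395] [-9.89 11.7   0.28] [ 1.251  1.065 -0.113] along -15.323129418775874 lat -0.07379408353482386 t_lat 1.64316621783767 t_d -0.013473977423550387 h -0.10723437575514116
```

Run:
```python
from h import *
d=np.array([.642,-.767,0]);
A=[(0,[.5101,-.1813,.1782],[-2.952,-1.074,.001]),(3.6,[.5107,-.1823,.1779],[-2.95,-1.073,.003]),(6.2,[.5107,-.1828,.1776],[-2.949,-1.073,.004]),(8.6,[.5105,-.183,.1772],[-2.947,-1.072,.007]),(10.1,[.5104,-.1831,.1769],[-2.945,-1.072,.009]),(15.,[.51,-.1832,.1763],[-2.942,-1.07,.013])]
for z in(-.055,-.065,-.075): print(z,[(f,round(1e3*float((np.array(p)+Ro.from_rotvec(r).as_matrix()@[0,.075,z]-[.5101,-.1813,.1782])@d),2), round(1e3*float((np.array(p)+Ro.from_rotvec(r).as_matrix()@[0,.075,z])[2]),1)) for f,p,r in A])
```

```text
-0.055 [(0, 75.04, 233.2), (3.6, 76.33, 232.7), (6.2, 76.78, 232.3), (8.6, 76.95, 231.7), (10.1, 77.08, 231.2), (15.0, 77.13, 230.3)]
-0.065 [(0, 75.05, 243.2), (3.6, 76.36, 242.7), (6.2, 76.82, 242.3), (8.6, 77.02, 241.7), (10.1, 77.18, 241.2), (15.0, 77.26, 240.3)]
-0.075 [(0, 75.05, 253.2), (3.6, 76.39, 252.7), (6.2, 76.86, 252.3), (8.6, 77.09, 251.7), (10.1, 77.27, 251.2), (15.0, 77.39, 250.3)]
```

step_arm --commands '[8.5,-0.3,0.4,0,0,8.5,-0.6,0.8,0,0,8.5,-1.6,1.9,0,0,8.5,-2.6,3.1,0,0,8.5,-4.2,1.9,0.2,0,8.5,-5.8,0.6,0.2,0,8.5,-7.3,-0.8,0.2,0,8.5,-7.3,-0.8,0.2,0,8.5,-7.3,-0.8,0.2,0]'

```text
clock: 11.5
tool_pos: [0.4416, -0.1945, 0.1808]
orientation: [2.952, 1.073, 0.002]
contact_force: [0.6, 0.4, 0.1]
gripper_width: 0.0852
grasp_force: 0.0
```

Run:
```python
from h import *
s=get_state();p=np.array(s['tool_pos']);k=np.array([.5114,-.2774,.252]);d=np.array([.642,-.767,0]);l=np.array([.767,.642,0])
print(s['clock'],p,s['orientation'],s['contact_force'],'ahead',(k-p)@d,'lat',(k-p)@l)
look('scene',['flap_lip'])
```

```text
11.5 [ 0.44158168 -0.194539    0.18075113] [2.95188714e+00 1.07320062e+00 1.90211223e-03] [0.64082164 0.44391419 0.13377601] ahead 0.10837775161759128 lat 0.00035389197538195083
scene flap_lip 0.87 [ 0.5191 -0.2667  0.3208] px [425. 268.]
scene flap_lip 0.69 [ 0.4887 -0.2986  0.2522] px [430. 306.]
```

step_arm --commands '[8.5,0.6,-0.7,0,0,8.5,1.1,-1.35,0,0,8.5,1.3,-1.55,0,0,8.5,1.45,-1.7,0,0,8.5,1.6,-1.9,0,0,8.5,1.6,-1.9,0,0]'

```text
clock: 12.2
tool_pos: [0.4578, -0.2141, 0.1802]
orientation: [2.952, 1.074, -0.0]
contact_force: [-1.1, 0.2, -0.1]
gripper_width: 0.0851
grasp_force: 0.0
```

step_arm --commands '[8.5,0.13,-0.15,0,0,8.5,0.26,-0.3,0,0,8.5,0.39,-0.46,0,0,8.5,0.39,-0.46,0,0]'

```text
clock: 12.6
tool_pos: [0.4617, -0.2187, 0.1804]
orientation: [2.952, 1.074, 0.0]
contact_force: [0.5, 0.2, 0.3]
gripper_width: 0.0849
grasp_force: 0.0
```

step_arm --commands '[8.5,0.06,-0.08,0,0,8.5,0.13,-0.15,0,0,8.5,0.13,-0.15,0,0]'

```text
clock: 12.9
tool_pos: [0.4626, -0.2198, 0.1802]
orientation: [-2.952, -1.074, 0.001]
contact_force: [-1.5, 0.7, 0.3]
gripper_width: 0.085
grasp_force: 0.0
```

step_arm --commands '[8.5,0.06,-0.08,0,0,8.5,0.06,-0.08,0,0]'

```text
clock: 13.1
tool_pos: [0.4629, -0.2203, 0.1801]
orientation: [-2.951, -1.074, 0.001]
contact_force: [-1.2, 2.1, 0.1]
gripper_width: 0.085
grasp_force: 0.2
```

step_arm --commands '[8.5,0.06,-0.08,0,0,8.5,0.06,-0.08,0,0]'

```text
clock: 13.3
tool_pos: [0.4633, -0.2209, 0.1801]
orientation: [-2.95, -1.074, 0.002]
contact_force: [-3.6, 4.2, 1.5]
gripper_width: 0.0852
grasp_force: 0.9
```

step_arm --commands '[8.5,0.06,-0.08,0,0,8.5,0.06,-0.08,0,0]'

```text
clock: 13.5
tool_pos: [0.4633, -0.221, 0.1802]
orientation: [-2.949, -1.073, 0.003]
contact_force: [-5.0, 7.4, 1.8]
gripper_width: 0.085
grasp_force: 1.7
```

step_arm --commands '[8.5,0.06,-0.08,0,0,8.5,0.06,-0.08,0,0]'

```text
clock: 13.7
tool_pos: [0.4632, -0.2211, 0.1799]
orientation: [-2.947, -1.073, 0.005]
contact_force: [-6.1, 9.2, 2.4]
gripper_width: 0.0849
grasp_force: 2.7
```

step_arm --commands '[8.5,0.06,-0.08,0,0,8.5,0.06,-0.08,0,0,8.5,0.06,-0.08,0,0]'

```text
clock: 14.0
tool_pos: [0.463, -0.2212, 0.1796]
orientation: [-2.945, -1.072, 0.007]
contact_force: [-8.0, 9.9, 2.6]
gripper_width: 0.085
grasp_force: 3.1
```

Run:
```python
from h import *
d=np.array([.642,-.767,0]);l=np.array([.767,.642,0])
for i in range(3):
    s=get_state();F=np.array(s['contact_force']);t=np.array(s['ft_torque'])
    print(s['clock'],s['tool_pos'],F.round(2),'along',F@d,'lat',F@l,'h',(t@l)/(F@d))
    read_camera('scene')
```

```text
14.0 [ 0.46299809 -0.22123704  0.17956479] [-8.01  9.91  2.58] along -12.739059446163427 lat 0.21807073854100434 h -0.08471809226003478
14.05 [ 0.46298683 -0.22125427  0.17957653] [-8.15 10.96  3.05] along -13.635519175996222 lat 0.7847991763819788 h -0.08767222482977449
14.1 [ 0.46299227 -0.22123118  0.17954896] [-9.24  9.61  2.62] along -13.300245000715751 lat -0.9135889496080614 h -0.08939715434474499
```

step_arm --commands '[8.5,-0.3,0.4,0,0,8.5,-0.6,0.8,0,0,8.5,-1.9,2.3,0,0,8.5,-3.8,4.6,0,0,8.5,-5.1,6.1,0,0,8.5,-5.1,6.1,0,0,8.5,-5.1,6.1,0,0]'

```text
clock: 14.85
tool_pos: [0.4159, -0.1636, 0.181]
orientation: [2.949, 1.074, 0.003]
contact_force: [-0.3, -0.2, -0.3]
gripper_width: 0.0852
grasp_force: 0.0
```

Run:
```python
from h import *
N=['flap_lip','mug']
look('side',N);look('scene',N,'c9.png')
s=get_state();print(s['clock'],s['tool_pos'],s['contact_force'])
cv2.imwrite('pics/c9c.png',cv2.resize(cv2.imread('pics/c9.png')[200:400,330:530],(600,600)))
```

```text
side mug 0.58 [ 0.5457 -0.3093  0.0428] px [380. 234.]
scene flap_lip 0.63 [ 0.518  -0.2655  0.3215] px [425. 268.]
scene mug 0.94 [ 0.5497 -0.3077  0.0422] px [429. 348.]
15.15 [ 0.41532184 -0.16352008  0.18024223] [-0.04306643 -1.09454871 -0.08954403]
```

View pics/c9c.png

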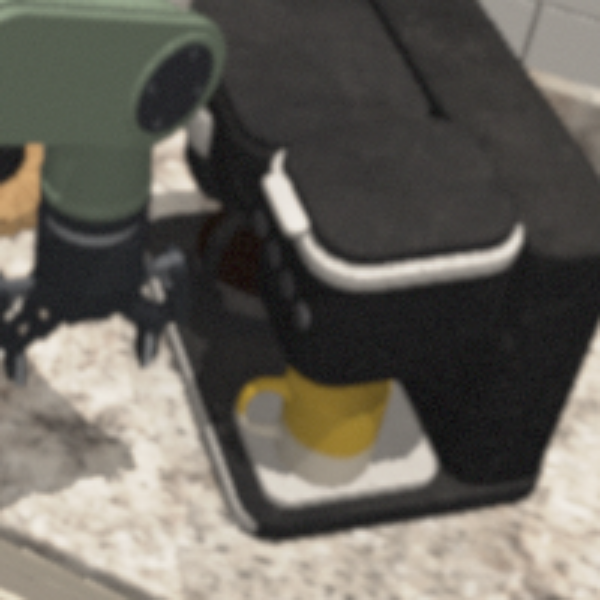

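The picture shows the flap shut, with its lip at (285,205). All four keys are out, from about (260,225) to (302,315), the mug hasn't moved, and the arm is clear of everything.

```bash
python3 -c "
from workcell import *
print(hand_in())"
```

```text
the job is handed in; nothing more can be done
None
```

I pushed the flap shut with the closed fingers, then pressed and released the first key and then the third. The job is handed in at about 15 s; I judged both key presses from force and travel, since the cameras can't show the 1.5 mm movement, and used the gripper's outer knuckle with the fingers open because the flap's lip blocks a downward finger.

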